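Find and seat the rocking garnish-pot lid

TASK

One of the four identical steel lids on the garnish pots is not seated: press each lid lightly near a short end until you find the one that rocks, then press that lid firmly at its middle until it is fully home and level. Only press with the fingertips, never harder than about 40 N: do not grip or lift a lid, and leave the bar tools standing around the pots where they are.

Things in the scene. Friction and masses are not known exactly. Their poses are not given: they have to be found in the camera images.
- lid_a_top (a point): Centre of the flat top face of one of the four identical brushed-steel lids, 90 long (own x) by 70 wide (own y), z up out of it. It covers a white ceramic pot. The tops are 75 to 80 above the work surface and differ from pot to pot, seated or not. Three lids are seated and do not give; one, it may be any, stands 6 above its rim on a soft pivot under its middle.
- lid_a (a joint): How far this lid has gone straight down since the start, m: 0 at first for all lids, 0.006 when the unseated one is home, negative if pulled up. The unseated one: 3 to 6 N pressed 30 mm from its centre towards a short end (own +x or -x) dips that end 5 mm; let go, it springs back; ends cannot be pressed home. 10 to 15 N at its middle slides it 6 mm down to a hard stop, where it stays and rocks no more.
- lid_b_top (a point): Centre of the flat top face of one of the four identical brushed-steel lids, 90 long (own x) by 70 wide (own y), z up out of it. It covers a white ceramic pot. The tops are 75 to 80 above the work surface and differ from pot to pot, seated or not. Three lids are seated and do not give; one, it may be any, stands 6 above its rim on a soft pivot under its middle.
- lid_b (a joint): How far this lid has gone straight down since the start, m: 0 at first for all lids, 0.006 when the unseated one is home, negative if pulled up. The unseated one: 3 to 6 N pressed 30 mm from its centre towards a short end (own +x or -x) dips that end 5 mm; let go, it springs back; ends cannot be pressed home. 10 to 15 N at its middle slides it 6 mm down to a hard stop, where it stays and rocks no more.
- lid_c_top (a point): Centre of the flat top face of one of the four identical brushed-steel lids, 90 long (own x) by 70 wide (own y), z up out of it. It covers a white ceramic pot. The tops are 75 to 80 above the work surface and differ from pot to pot, seated or not. Three lids are seated and do not give; one, it may be any, stands 6 above its rim on a soft pivot under its middle.
- lid_c (a joint): How far this lid has gone straight down since the start, m: 0 at first for all lids, 0.006 when the unseated one is home, negative if pulled up. The unseated one: 3 to 6 N pressed 30 mm from its centre towards a short end (own +x or -x) dips that end 5 mm; let go, it springs back; ends cannot be pressed home. 10 to 15 N at its middle slides it 6 mm down to a hard stop, where it stays and rocks no more.
- lid_d_top (a point): Centre of the flat top face of one of the four identical brushed-steel lids, 90 long (own x) by 70 wide (own y), z up out of it. It covers a white ceramic pot. The tops are 75 to 80 above the work surface and differ from pot to pot, seated or not. Three lids are seated and do not give; one, it may be any, stands 6 above its rim on a soft pivot under its middle.
- lid_d (a joint): How far this lid has gone straight down since the start, m: 0 at first for all lids, 0.006 when the unseated one is home, negative if pulled up. The unseated one: 3 to 6 N pressed 30 mm from its centre towards a short end (own +x or -x) dips that end 5 mm; let go, it springs back; ends cannot be pressed home. 10 to 15 N at its middle slides it 6 mm down to a hard stop, where it stays and rocks no more.
- board: Dark wooden serving board, fixed, 150 (own x) by 560 (own y), 15 thick, with the four pots in a row along its own y, 130 apart, long sides roughly along its own x. Origin under its centre, on the work surface.
- stopper_mid (a point): Bystander, not part of the work: black rubber bottle stopper, standing, 34 high, 32 across, between two pots. The point is its centre, 17 above its foot, loose.
- glass_cork_mid (a point): Bystander, not part of the work: frosted glass cork standing on its head, 32 high, 32 across, between two pots. The point is its centre, 16 above its foot, loose.
- corkscrew_mid (a point): Bystander, not part of the work: T-shaped corkscrew lying flat, olive-wood handle 100 long and 22 thick, steel worm 80 long. The point is its centre, 11 above its foot, loose.
- jigger_mid (a point): Bystander, not part of the work: steel double-cone measure standing, 60 high, 34 across, between two pots. The point is its centre, 30 above its foot, loose.
- muddler_mid (a point): Bystander, not part of the work: wooden muddler (pestle) standing upright, 180 high, 32 across, beyond the board. The point is its centre, 90 above its foot, loose.
- bitters_mid (a point): Bystander, not part of the work: small brown bitters bottle standing, 110 high, 44 across, beyond the board. The point is its centre, 55 above its foot, loose.
- pot_a: The white ceramic pot, 80 by 60, that carries the lid of the same letter; fixed. Its origin lies under the middle of its foot, 65 below the lid's top face at the start; axes as the lid's.
- pot_b: The white ceramic pot, 80 by 60, that carries the lid of the same letter; fixed. Its origin lies under the middle of its foot, 65 below the lid's top face at the start; axes as the lid's.
- pot_c: The white ceramic pot, 80 by 60, that carries the lid of the same letter; fixed. Its origin lies under the middle of its foot, 65 below the lid's top face at the start; axes as the lid's.
- pot_d: The white ceramic pot, 80 by 60, that carries the lid of the same letter; fixed. Its origin lies under the middle of its foot, 65 below the lid's top face at the start; axes as the lid's.

How it is judged:
On the way, in this order (a step that is already met when the one before it is completed fails the run):
1. the unseated lid is made to rock by a finger pressing on it (((angle between lid_a_top's own z axis and vertical above 0.09 rad and value of joint lid_a below 0.003 m and contact force between the fingers and pot_a above 0.3 N) or (angle between lid_b_top's own z axis and vertical above 0.09 rad and value of joint lid_b below 0.003 m and contact force between the fingers and pot_b above 0.3 N) or (angle between lid_c_top's own z axis and vertical above 0.09 rad and value of joint lid_c below 0.003 m and contact force between the fingers and pot_c above 0.3 N) or (angle between lid_d_top's own z axis and vertical above 0.09 rad and value of joint lid_d below 0.003 m and contact force between the fingers and pot_d above 0.3 N))), for 0.1 s.
2. that lid is pressed home and level (value of joint any of lid_a, lid_b, lid_c, lid_d above 0.0045 m and angle between each of lid_a_top, lid_b_top, lid_c_top, lid_d_top's own z axis and vertical below 0.035 rad and value of joint each of lid_a, lid_b, lid_c, lid_d above -0.003 m), for 0.1 s.
At the end, for the whole second after the job is handed in: The unseated lid has gone down at least 4.5 mm of its 6 mm and lies within 2 degrees of level; the other three lids (which cannot go down) are not pulled up by more than 3 mm and are level too; all lids are at rest (all of step 2 and velocity of joint lid_a between -0.005 and 0.005 m/s and velocity of joint lid_b between -0.005 and 0.005 m/s and velocity of joint lid_c between -0.005 and 0.005 m/s and velocity of joint lid_d between -0.005 and 0.005 m/s); the robot touches nothing.
It fails at once if a lid is lifted (pulled up more than 5 mm) (value of joint any of lid_a, lid_b, lid_c, lid_d below -0.005 m).
It fails at once if a pot or its lid is pressed with more than 90 N (contact force between any of the arm, the fingers and pot_a above 90 N or contact force between any of the arm, the fingers and pot_b above 90 N or contact force between any of the arm, the fingers and pot_c above 90 N or contact force between any of the arm, the fingers and pot_d above 90 N).
It fails at once if a bystander is moved more than 25 mm or lifted (distance of any of stopper_mid, glass_cork_mid, corkscrew_mid, jigger_mid, muddler_mid, bitters_mid from where it was at the start of the episode above 0.025 m).
It also fails if it takes over 48 s, if anything falls off the work surface, if the arm or the gripper's body presses on something with over 40 N, if the wrist force passes 120 N, or if a joint passes its speed limit or range.

ROBOT

A 6-joint arm with a two-finger parallel gripper is mounted at the origin on the work surface. World frame = base frame: x ahead of the robot, y to its left, z up, the work surface at z = 0. Lengths are in m, angles in rad, forces in N, time in s.
With the tool pointing down it reaches from about 0.35 to 1 m from the base axis. Payload 7.1 kg.
Tool frame: the origin (TCP) lies at the very end of the fingers, on their centre line; the grasp point (between the pads) lies 19 mm behind it (grip_depth is the z of the grasp point in the tool frame, in m); z points along the fingers, x is the direction in which the jaws open and shut, and the axes are right-handed (so a half turn about z gives the same grasp; the last joint's range is limited). The gripper opens to 85 mm and grips with 20 to 120 N. Pads are 22 mm wide; open, the fingers measure 114 mm over their backs; the gripper's body (76 mm by 85 mm) begins 54 mm behind the grasp point. The pads swing forward as they close: fully open they stand 13 mm farther back than shut.
Start: joints at [1.176, 0.423, 1.63, -0, 1.089, -0.019], TCP at [0.229, 0.581, 0.231] pointing down, gripper open.
Joint ranges: [-3, 3], [-0.9, 2.11], [0.09, 2.58], [-1.31, 4.45], [0.11, 2.69], [-2.54, 2.54]. Speed limits (rad/s): [2.39, 2.39, 3.01, 3.14, 3.14, 3.14].

INTERFACE

Orientations are given as a rotation vector (axis times angle).
In Python, from cell import * gives the robot as it stands.
- The arm moves only by the tool apply_moves, never from a script. Its argument "series" is a list of rows, each a list of 5 numbers: the shift along the tool's x, y, z in m, then the turn about the tool's z in rad, then the closure in counts, from 0 (fully open) to 255 (shut). In form: [[dx, dy, dz, yaw, hand], ...]. A call has 1 to 12 rows; each row is the pose to reach, as a shift and turn from the pose measured when the call began, along the tool's axes at that moment; what a row does not reach only later rows make up. A row lasts 1/12 s, in which the tool goes at most 41.7 mm and 7.16 degrees, less where a joint would pass 70% of its speed; a pose out of reach is approached as far as the arm can. A call with a gripper value outside its range is refused whole. The fingers move at their own pace and stop on an object; the grip force is fixed at half the most. Time passes only in rows, so rows that repeat a pose let the fingers close. It gives the time, the measured TCP pose, the force and the opening at its end, in the units of the state.
- get_state(): the state, without advancing time (a new reading comes with each control period).
- snapshot(name): name is "side" or "top" or "wrist"; returns a dict with "color" (384x512x3 uint8, red, green, blue), "K" (3x3 intrinsics, pixels), "R" (3x3) and "t" (3): a world point X has camera coordinates R X + t. Camera axes: x right, y down, z forward; pixel columns grow to the right and rows downward; lengths in m; the calibration is good to about 2 mm. A picture is of the moment at which its call begins. There is no depth.
- close_job(): hands the job in, once; it reports no verdict.
The state is a dict: "time_s": time; "joints": joint angles; "dq": joint speeds; "joint_efforts": joint torques, N m; "tcp_pos": TCP position; "orientation": TCP orientation; "ft_force": force on the tool from outside, world axes, zero at the start; "ft_torque": the same for the moment, N m; "grip_width": finger opening in m.
Only numpy, scipy, OpenCV 4.12 (cv2) and the standard library are available. Lean on these libraries where they do the work, as an engineer would, in place of code of your own. Each camera call takes 0.05 s, during which the arm holds its last target. There are 200 camera calls.

## Working session

There is one attempt and no reset: what is moved stays moved. The work goes in short steps, Python scripts to look and compute and a tool call to move; the robot and the scene stay as the last step left them, time stands still between calls to the robot, and variables do not carry over. Pictures are saved under pics/ and viewed, about 8 in all and at most 12, crops included, and the job is handed in when it is done.

Besides the shell and the picture viewer there is one more tool, called after "Emit:" by a JSON object that holds its "name" and its "arguments". apply_moves: Moves the arm, as the interface text tells. Its arguments: {"type":"object","properties":{"series":{"type":"array","items":{"type":"array","items":{"type":"number"}}}},"required":["series"]}

```bash
mkdir -p pics
python3 - <<'E'
from cell import *
import cv2,numpy as np
print(get_state())
for n in("top","side"):
    s=snapshot(n);cv2.imwrite(f"pics/{n}0.png",cv2.resize(s["color"][:,:,::-1],(800,600),interpolation=cv2.INTER_CUBIC))
    np.savez(f"{n}.npz",K=s["K"],R=s["R"],t=s["t"]);print(n,s["K"],s["R"],s["t"])
E
```

```text
{'time_s': 0.0, 'joints': array([ 1.17602190e+00,  4.23832135e-01,  1.63070191e+00,  2.41341370e-05,
        1.08859417e+00, -1.90276711e-02]), 'dq': array([-0.00115865,  0.00031213,  0.00031834,  0.00082659,  0.00168374,
       -0.00038148]), 'joint_efforts': array([-3.65032385e-03, -5.57394147e+01, -2.81736767e+01, -2.99111898e-04,
        7.48543331e-03,  2.07354952e-05]), 'tcp_pos': array([0.22912885, 0.58089307, 0.23054644]), 'orientation': array([ 2.59658111e+00,  1.76697611e+00, -2.03740397e-03]), 'ft_force': array([0.15220132, 0.66535594, 0.78575106]), 'ft_torque': array([-0.01448839, -0.03171611,  0.03501831]), 'grip_width': 0.08546881036831935}
top [[357.56227241   0.         261.11172963]
 [  0.         357.56227241 195.20066064]
 [  0.           0.           1.        ]] [[-0.00470393 -0.99896801 -0.04517497]
 [-0.98189805  0.01316826 -0.18895186]
 [ 0.18935174  0.0434684  -0.98094669]] [0.04230413 0.64262563 0.59694434]
side [[411.03229691   0.         255.4393673 ]
 [  0.         411.03229691 191.1578835 ]
 [  0.           0.           1.        ]] [[-0.73123613 -0.68170649 -0.02387433]
 [-0.33917614  0.39373996 -0.85435846]
 [ 0.59182198 -0.61664018 -0.51913547]] [0.47868263 0.27971622 0.440478  ]
```

View pics/top0.png

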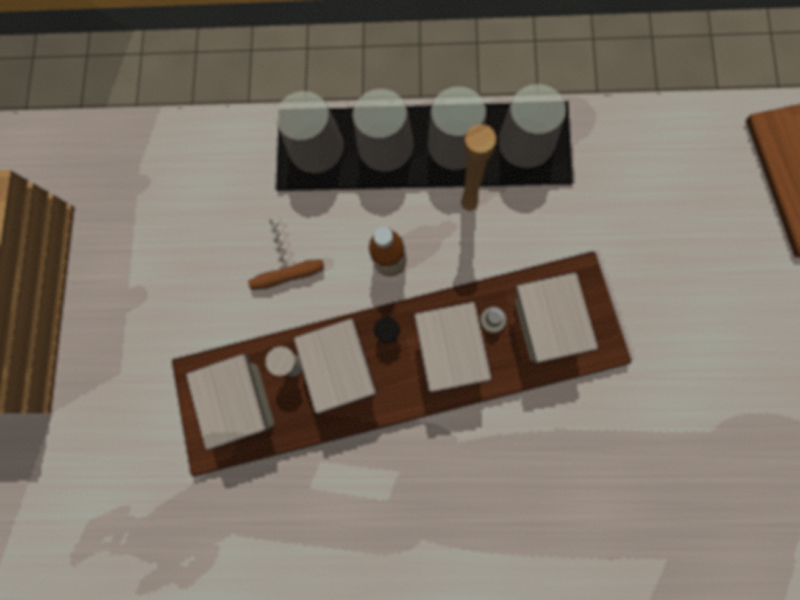

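View pics/side0.png

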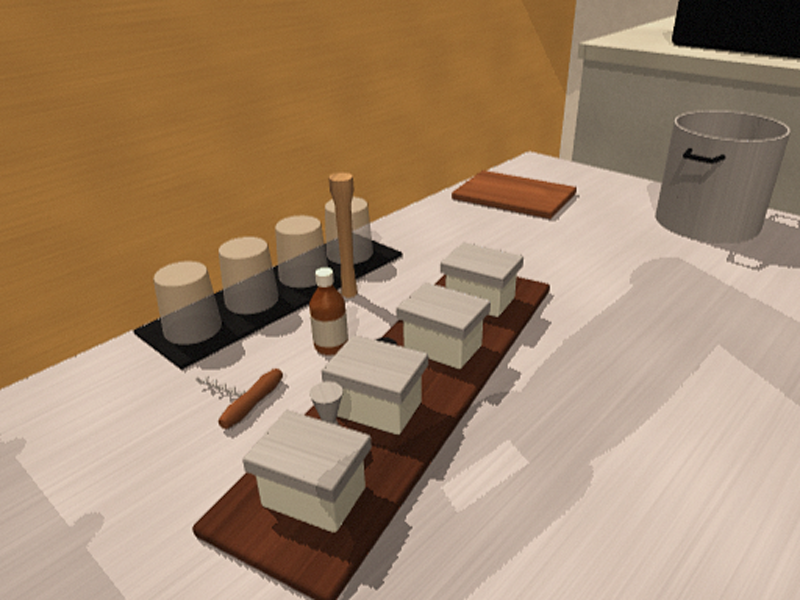

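```bash
cat > h.py <<'E'
from cell import *
import numpy as np
from scipy.spatial.transform import Rotation as Ro
C=np.load("top.npz")
def unproj(p,z):
    r=C["R"].T@np.linalg.inv(C["K"])@np.r_[np.array(p)/1.5625,1]; o=-C["R"].T@C["t"]
    return o+r*(z-o[2])/r[2]
Q=dict(l1=[(187,373),(247,355),(271,427),(208,448)],l2=[(295,337),(352,320),(375,394),(316,412)],
 l3=[(415,311),(474,303),(490,381),(429,391)],l4=[(515,284),(577,273),(598,350),(536,361)])
def lids():
    o={}
    for k,q in Q.items():
        P=np.array([unproj(p,.0775) for p in q]); c=P.mean(0)
        near=(P[2]+P[3])/2-(P[0]+P[1])/2; side=np.linalg.norm(P[1]-P[0])
        L=np.linalg.norm(near); o[k]=(c,near/L,L,side)
    return o
def rep():
    s=get_state(); M=Ro.from_rotvec(s["orientation"]).as_matrix()
    print("t",s["time_s"],"tcp",s["tcp_pos"].round(4),"F",s["ft_force"].round(1),"w",s["grip_width"],"\n",M.round(3))
    for k,(c,u,L,w) in lids().items():
        e=c+.030*u
        ang=(np.arctan2(*(M.T@u)[[1,0]])+np.pi/2)
        ang=(ang+np.pi/2)%np.pi-np.pi/2
        print(k,c.round(4),u.round(3),round(L,4),round(w,4),"tool:centre",(M.T@(c-s["tcp_pos"])).round(4),"end",(M.T@(e-s["tcp_pos"])).round(4),"yaw",ang.round(3))
E
python3 -c "from h import *; rep()"
```

```text
t 0.1 tcp [0.2291 0.581  0.2306] F [-0.9  0.3 -0.4] w 0.08521458896273407 
 [[ 0.367  0.93  -0.001]
 [ 0.93  -0.367 -0.001]
 [-0.001 -0.    -1.   ]]
l1 [0.533  0.2401 0.0775] [-0.937 -0.349  0.   ] 0.0877 0.0716 tool:centre [-0.2054  0.4077  0.1534] end [-0.2254  0.3854  0.1534] yaw -0.732
l2 [0.5715 0.1198 0.0775] [-0.953 -0.303  0.   ] 0.0888 0.0683 tool:centre [-0.3031  0.4877  0.1535] end [-0.322   0.4644  0.1535] yaw -0.683
l3 [ 0.5922 -0.0137  0.0775] [-0.986 -0.167  0.   ] 0.0912 0.0683 tool:centre [-0.4197  0.5559  0.1537] end [-0.4352  0.5302  0.1537] yaw -0.543
l4 [ 0.6245 -0.1325  0.0775] [-0.978 -0.206  0.   ] 0.0907 0.0722 tool:centre [-0.5183  0.6296  0.1538] end [-0.5349  0.6046  0.1538] yaw -0.584
```

Emit:
{"name": "apply_moves", "arguments": {"series": [[-0.278,0.251,0,-0.732,255],[-0.278,0.251,0,-0.732,255],[-0.278,0.251,0,-0.732,255],[-0.278,0.251,0,-0.732,255],[-0.278,0.251,0,-0.732,255],[-0.278,0.251,0,-0.732,255],[-0.278,0.251,0,-0.732,255],[-0.278,0.251,0,-0.732,255],[-0.278,0.251,0,-0.732,255],[-0.278,0.251,0,-0.732,255],[-0.278,0.251,0,-0.732,255],[-0.278,0.251,0,-0.732,255]]}}

```text
time_s: 1.1
tcp_pos: [0.3608, 0.2303, 0.231]
orientation: [1.795, 2.578, -0.002]
ft_force: [0.7, 0.5, 0.2]
grip_width: -0.0001
```

```bash
sed -i 's/e=c+.030\*u/e=c+.036*u/' h.py; python3 -c "from h import *; rep()"
```

```text
t 1.1 tcp [0.3608 0.2303 0.231 ] F [0.7 0.5 0.2] w -9.960690556667827e-05 
 [[-0.347  0.938 -0.001]
 [ 0.938  0.347 -0.001]
 [-0.001 -0.001 -1.   ]]
l1 [0.533  0.2401 0.0775] [-0.937 -0.349  0.   ] 0.0877 0.0716 tool:centre [-0.0504  0.165   0.1534] end [-0.0505  0.129   0.1535] yaw -0.002
l2 [0.5715 0.1198 0.0775] [-0.953 -0.303  0.   ] 0.0888 0.0683 tool:centre [-0.1766  0.1594  0.1535] end [-0.1749  0.1235  0.1535] yaw 0.047
l3 [ 0.5922 -0.0137  0.0775] [-0.986 -0.167  0.   ] 0.0912 0.0683 tool:centre [-0.309   0.1325  0.1536] end [-0.3023  0.0971  0.1536] yaw 0.187
l4 [ 0.6245 -0.1325  0.0775] [-0.978 -0.206  0.   ] 0.0907 0.0722 tool:centre [-0.4316  0.1216  0.1537] end [-0.4264  0.086   0.1537] yaw 0.146
```

Emit:
{"name": "apply_moves", "arguments": {"series": [[-0.05,0.129,0,0,255],[-0.05,0.129,0,0,255],[-0.05,0.129,0.03,0,255],[-0.05,0.129,0.06,0,255],[-0.05,0.129,0.09,0,255],[-0.05,0.129,0.12,0,255],[-0.05,0.129,0.14,0,255],[-0.05,0.129,0.146,0,255],[-0.05,0.129,0.148,0,255],[-0.05,0.129,0.148,0,255]]}}

```text
time_s: 1.93
tcp_pos: [0.499, 0.2293, 0.0831]
orientation: [1.793, 2.58, -0.001]
ft_force: [-0.2, 0.6, 0.6]
grip_width: 0.0004
```

Emit:
{"name": "apply_moves", "arguments": {"series": [[0,0,0.001,0,255],[0,0,0.002,0,255],[0,0,0.002,0,255]]}}

```text
time_s: 2.18
tcp_pos: [0.4996, 0.2299, 0.0823]
orientation: [1.792, 2.579, 0.002]
ft_force: [-0.5, 0.3, 0.3]
grip_width: -0.0001
```

Emit:
{"name": "apply_moves", "arguments": {"series": [[0,0,0.001,0,255],[0,0,0.001,0,255]]}}

```text
time_s: 2.35
tcp_pos: [0.5001, 0.2301, 0.0821]
orientation: [1.792, 2.578, 0.004]
ft_force: [0.0, -0.1, 0.3]
grip_width: 0.0002
```

Emit:
{"name": "apply_moves", "arguments": {"series": [[0,0,0.001,0,255],[0,0,0.002,0,255],[0,0,0.003,0,255],[0,0,0.003,0,255]]}}

```text
time_s: 2.68
tcp_pos: [0.5, 0.23, 0.0788]
orientation: [1.792, 2.578, 0.003]
ft_force: [0.2, -0.7, 0.4]
grip_width: -0.0
```

```bash
python3 -c "from h import *; rep()
import cv2
s=snapshot('side')['color'][:,:,::-1];w=snapshot('wrist')['color'][:,:,::-1]
cv2.imwrite('pics/a.png',np.hstack([cv2.resize(s[180:384,100:340],(480,408)),cv2.resize(w,(320,408))]))"
```

```text
t 2.6833 tcp [0.5    0.23   0.0788] F [ 0.2 -0.7  0.4] w -2.6143025097222952e-05 
 [[-0.349  0.937  0.003]
 [ 0.937  0.349  0.001]
 [-0.     0.003 -1.   ]]
l1 [0.533  0.2401 0.0775] [-0.937 -0.349  0.   ] 0.0877 0.0716 tool:centre [-0.002   0.0344  0.0014] end [-0.002  -0.0016  0.0013] yaw 0.0
l2 [0.5715 0.1198 0.0775] [-0.953 -0.303  0.   ] 0.0888 0.0683 tool:centre [-0.1282  0.0286  0.0014] end [-0.1264 -0.0073  0.0013] yaw 0.049
l3 [ 0.5922 -0.0137  0.0775] [-0.986 -0.167  0.   ] 0.0912 0.0683 tool:centre [-0.2605  0.0014  0.0014] end [-0.2537 -0.0339  0.0013] yaw 0.189
l4 [ 0.6245 -0.1325  0.0775] [-0.978 -0.206  0.   ] 0.0907 0.0722 tool:centre [-0.3831 -0.0096  0.0014] end [-0.3778 -0.0452  0.0013] yaw 0.148
```

View pics/a.png

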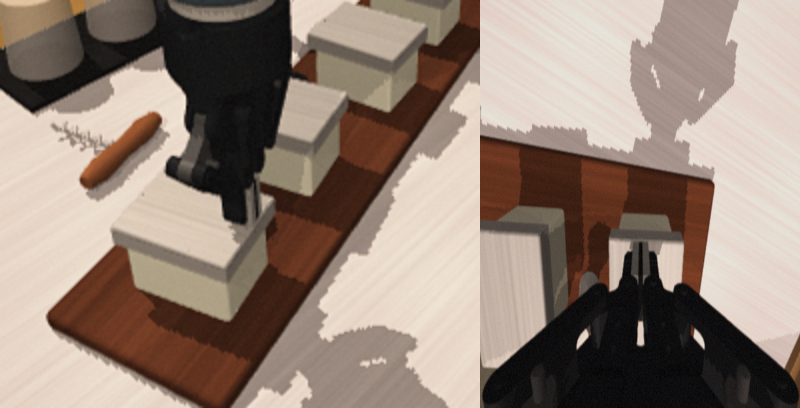

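The picture shows the shut fingertips just above the near end of lid 1 (about pixel 240,220). No contact yet, so I'll go on down.

Emit:
{"name": "apply_moves", "arguments": {"series": [[0,0,0.001,0,255],[0,0,0.0015,0,255],[0,0,0.0015,0,255]]}}

```text
time_s: 3.03
tcp_pos: [0.4999, 0.23, 0.0772]
orientation: [1.792, 2.578, 0.003]
ft_force: [-0.0, -0.2, 0.1]
grip_width: 0.0004
```

Emit:
{"name": "apply_moves", "arguments": {"series": [[0,0,0.001,0,255],[0,0,0.0015,0,255],[0,0,0.0015,0,255]]}}

```text
time_s: 3.28
tcp_pos: [0.5001, 0.23, 0.076]
orientation: [1.792, 2.578, 0.003]
ft_force: [-2.1, -0.0, 4.8]
grip_width: -0.0
```

Emit:
{"name": "apply_moves", "arguments": {"series": [[0,0,0.001,0,255],[0,0,0.0015,0,255],[0,0,0.0015,0,255]]}}

```text
time_s: 3.53
tcp_pos: [0.5001, 0.23, 0.0756]
orientation: [1.792, 2.578, 0.003]
ft_force: [-5.0, -1.1, 13.8]
grip_width: -0.0003
```

Emit:
{"name": "apply_moves", "arguments": {"series": [[0,0,-0.025,0,255],[0,0,-0.04,0,255],[-0.127,-0.007,-0.04,0.049,255],[-0.127,-0.007,-0.04,0.049,255],[-0.127,-0.007,-0.04,0.049,255],[-0.127,-0.007,-0.04,0.049,255],[-0.127,-0.007,-0.02,0.049,255],[-0.127,-0.007,-0.01,0.049,255],[-0.127,-0.007,-0.006,0.049,255],[-0.127,-0.007,-0.006,0.049,255]]}}

```text
time_s: 4.37
tcp_pos: [0.5368, 0.1087, 0.0805]
orientation: [-1.854, -2.536, -0.0]
ft_force: [-0.1, -0.2, -0.3]
grip_width: 0.0
```

Emit:
{"name": "apply_moves", "arguments": {"series": [[0,0,0.001,0,255],[0,0,0.0015,0,255],[0,0,0.0015,0,255]]}}

```text
time_s: 4.62
tcp_pos: [0.537, 0.1093, 0.0798]
orientation: [1.853, 2.536, 0.001]
ft_force: [-1.4, -0.3, 3.9]
grip_width: -0.0
```

```bash
python3 -c "from h import *; rep()"
```

```text
t 4.6167 tcp [0.537  0.1093 0.0798] F [-1.4 -0.3  3.9] w -4.451146850450168e-05 
 [[-0.304  0.953  0.001]
 [ 0.953  0.304  0.   ]
 [-0.     0.001 -1.   ]]
l1 [0.533  0.2401 0.0775] [-0.937 -0.349  0.   ] 0.0877 0.0716 tool:centre [0.1258 0.036  0.0023] end [0.1241 0.     0.0022] yaw -0.047
l2 [0.5715 0.1198 0.0775] [-0.953 -0.303  0.   ] 0.0888 0.0683 tool:centre [-0.0005  0.0361  0.0023] end [-0.0004  0.0001  0.0023] yaw 0.002
l3 [ 0.5922 -0.0137  0.0775] [-0.986 -0.167  0.   ] 0.0912 0.0683 tool:centre [-0.134   0.0152  0.0023] end [-0.1289 -0.0205  0.0023] yaw 0.142
l4 [ 0.6245 -0.1325  0.0775] [-0.978 -0.206  0.   ] 0.0907 0.0722 tool:centre [-0.257   0.0099  0.0023] end [-0.2533 -0.0259  0.0023] yaw 0.101
```

Emit:
{"name": "apply_moves", "arguments": {"series": [[0,0,0.001,0,255],[0,0,0.0015,0,255],[0,0,0.0015,0,255]]}}

```text
time_s: 4.87
tcp_pos: [0.5369, 0.1094, 0.0794]
orientation: [1.851, 2.537, 0.0]
ft_force: [-3.9, -2.9, 11.0]
grip_width: -0.0002
```

Emit:
{"name": "apply_moves", "arguments": {"series": [[0,0,-0.025,0,255],[0,0,-0.035,0,255],[-0.129,-0.02,-0.035,0.142,255],[-0.129,-0.02,-0.035,0.142,255],[-0.129,-0.02,-0.035,0.142,255],[-0.129,-0.02,-0.035,0.142,255],[-0.129,-0.02,-0.015,0.142,255],[-0.129,-0.02,-0.008,0.142,255],[-0.129,-0.02,-0.004,0.142,255],[-0.129,-0.02,-0.004,0.142,255]]}}

```text
time_s: 5.7
tcp_pos: [0.5565, -0.0188, 0.0826]
orientation: [-2.026, -2.401, 0.001]
ft_force: [0.3, 0.8, 0.1]
grip_width: -0.0002
```

Emit:
{"name": "apply_moves", "arguments": {"series": [[0,0,0.001,0,255],[0,0,0.0015,0,255],[0,0,0.0015,0,255]]}}

```text
time_s: 5.95
tcp_pos: [0.5567, -0.0183, 0.0814]
orientation: [-2.025, -2.402, 0.001]
ft_force: [-1.1, 0.3, 1.1]
grip_width: 0.0002
```

Emit:
{"name": "apply_moves", "arguments": {"series": [[0,0,0.001,0,255],[0,0,0.0015,0,255],[0,0,0.0015,0,255]]}}

```text
time_s: 6.2
tcp_pos: [0.5567, -0.0181, 0.08]
orientation: [-2.024, -2.402, 0.001]
ft_force: [0.3, -0.1, 0.2]
grip_width: -0.0003
```

Emit:
{"name": "apply_moves", "arguments": {"series": [[0,0,0.001,0,255],[0,0,0.0015,0,255],[0,0,0.0015,0,255]]}}

```text
time_s: 6.45
tcp_pos: [0.5568, -0.0181, 0.0785]
orientation: [-2.025, -2.402, 0.001]
ft_force: [0.1, -0.2, -0.2]
grip_width: -0.0
```

Emit:
{"name": "apply_moves", "arguments": {"series": [[0,0,0.001,0,255],[0,0,0.0015,0,255],[0,0,0.0015,0,255]]}}

```text
time_s: 6.7
tcp_pos: [0.5567, -0.0182, 0.0769]
orientation: [-2.025, -2.402, 0.001]
ft_force: [-0.4, -0.2, 1.7]
grip_width: 0.0001
```

Emit:
{"name": "apply_moves", "arguments": {"series": [[0,0,0.001,0,255],[0,0,0.0015,0,255],[0,0,0.0015,0,255]]}}

```text
time_s: 6.95
tcp_pos: [0.5566, -0.0182, 0.0754]
orientation: [-2.025, -2.402, 0.001]
ft_force: [-2.1, -0.1, 2.5]
grip_width: 0.0
```

Lid 3 gives: 1.5 mm of travel at only 2.5 N. I'll press on a little.

Emit:
{"name": "apply_moves", "arguments": {"series": [[0,0,0.001,0,255],[0,0,0.0015,0,255],[0,0,0.0015,0,255]]}}

```text
time_s: 7.2
tcp_pos: [0.5566, -0.0182, 0.0742]
orientation: [-2.024, -2.402, 0.001]
ft_force: [-2.7, -0.9, 7.0]
grip_width: 0.0002
```

Emit:
{"name": "apply_moves", "arguments": {"series": [[0,0,0.001,0,255],[0,0,0.001,0,255],[0,0,0.001,0,255]]}}

```text
time_s: 7.45
tcp_pos: [0.5567, -0.0182, 0.0741]
orientation: [-2.025, -2.402, 0.001]
ft_force: [-3.0, -1.0, 11.6]
grip_width: 0.0001
```

```bash
python3 -c "from h import *; rep()
import cv2
s=snapshot('side')['color'][:,:,::-1]
cv2.imwrite('pics/b.png',cv2.resize(s[150:280,180:340],(800,600),interpolation=cv2.INTER_CUBIC))"
```

```text
t 7.45 tcp [ 0.5567 -0.0182  0.0741] F [-3.  -1.  11.6] w 0.00013605079558887692 
 [[-0.169  0.986 -0.001]
 [ 0.986  0.169 -0.   ]
 [-0.    -0.001 -1.   ]]
l1 [0.533  0.2401 0.0775] [-0.937 -0.349  0.   ] 0.0877 0.0716 tool:centre [ 0.2586  0.0204 -0.0035] end [ 0.252  -0.015  -0.0035] yaw -0.186
l2 [0.5715 0.1198 0.0775] [-0.953 -0.303  0.   ] 0.0888 0.0683 tool:centre [ 0.1336  0.038  -0.0035] end [ 0.1286  0.0024 -0.0035] yaw -0.137
l3 [ 0.5922 -0.0137  0.0775] [-0.986 -0.167  0.   ] 0.0912 0.0683 tool:centre [-0.0015  0.0358 -0.0034] end [-0.0014 -0.0002 -0.0034] yaw 0.003
l4 [ 0.6245 -0.1325  0.0775] [-0.978 -0.206  0.   ] 0.0907 0.0722 tool:centre [-0.1241  0.0476 -0.0034] end [-0.1254  0.0116 -0.0034] yaw -0.038
```

View pics/b.png

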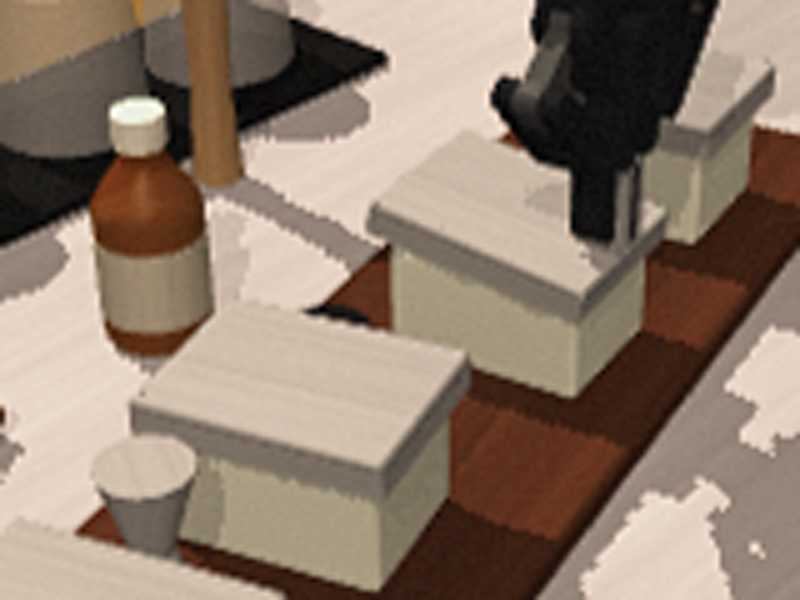

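The picture shows lid 3 clearly tilted under the fingers (near end down at about 610,250, far end raised at about 375,215), at its tilt stop. So it is the unseated lid. Now I'll lift, move to its middle and press.

Emit:
{"name": "apply_moves", "arguments": {"series": [[0,0,-0.012,0,255],[0,0,-0.02,0,255],[-0.0015,0.036,-0.02,0,255],[-0.0015,0.036,-0.02,0,255],[-0.0015,0.036,-0.012,0,255],[-0.0015,0.036,-0.008,0,255],[-0.0015,0.036,-0.006,0,255],[-0.0015,0.036,-0.006,0,255]]}}

```text
time_s: 8.17
tcp_pos: [0.5911, -0.0136, 0.0791]
orientation: [-2.024, -2.401, 0.003]
ft_force: [-0.4, -0.3, -0.6]
grip_width: 0.0003
```

Emit:
{"name": "apply_moves", "arguments": {"series": [[0,0,0.001,0,255],[0,0,0.002,0,255],[0,0,0.003,0,255],[0,0,0.003,0,255]]}}

```text
time_s: 8.5
tcp_pos: [0.5911, -0.0137, 0.0766]
orientation: [-2.024, -2.401, 0.003]
ft_force: [-0.6, -0.4, 4.8]
grip_width: 0.0001
```

Emit:
{"name": "apply_moves", "arguments": {"series": [[0,0,0.001,0,255],[0,0,0.002,0,255],[0,0,0.002,0,255]]}}

```text
time_s: 8.75
tcp_pos: [0.5911, -0.0137, 0.0753]
orientation: [-2.024, -2.401, 0.002]
ft_force: [-1.2, -0.0, 5.7]
grip_width: -0.0004
```

Emit:
{"name": "apply_moves", "arguments": {"series": [[0,0,0.001,0,255],[0,0,0.002,0,255],[0,0,0.002,0,255]]}}

```text
time_s: 9.0
tcp_pos: [0.5911, -0.0137, 0.074]
orientation: [-2.025, -2.401, 0.001]
ft_force: [-0.2, 0.2, 6.1]
grip_width: -0.0002
```

Going down smoothly; I'll continue to the hard stop.

Emit:
{"name": "apply_moves", "arguments": {"series": [[0,0,0.001,0,255],[0,0,0.002,0,255],[0,0,0.003,0,255],[0,0,0.003,0,255]]}}

```text
time_s: 9.33
tcp_pos: [0.5911, -0.0137, 0.0727]
orientation: [-2.025, -2.401, 0.001]
ft_force: [-5.1, 0.7, 17.3]
grip_width: -0.0002
```

Emit:
{"name": "apply_moves", "arguments": {"series": [[0,0,0.001,0,255],[0,0,0.002,0,255],[0,0,0.002,0,255]]}}

```text
time_s: 9.58
tcp_pos: [0.5911, -0.0137, 0.0727]
orientation: [-2.025, -2.401, 0.0]
ft_force: [-5.7, 0.8, 18.9]
grip_width: -0.0
```

Emit:
{"name": "apply_moves", "arguments": {"series": [[0,0,0.001,0,255],[0,0,0.002,0,255],[0,0,0.003,0,255],[0,0,0.0035,0,255],[0,0,0.0035,0,255]]}}

```text
time_s: 10.0
tcp_pos: [0.5912, -0.0137, 0.0726]
orientation: [2.025, 2.401, 0.0]
ft_force: [-10.5, 0.7, 34.7]
grip_width: -0.0001
```

Hard stop at z≈0.0726. Next I'll release, then press lightly near the end again to confirm that it no longer rocks.

Emit:
{"name": "apply_moves", "arguments": {"series": [[0,0,-0.005,0,255],[0,0,-0.015,0,255],[0,-0.036,-0.015,0,255],[0,-0.036,-0.015,0,255],[0,-0.036,-0.005,0,255],[0,-0.036,-0.002,0,255],[0,-0.036,-0.002,0,255]]}}

```text
time_s: 10.58
tcp_pos: [0.5557, -0.0197, 0.0734]
orientation: [-2.025, -2.401, 0.001]
ft_force: [-0.0, 0.4, -0.2]
grip_width: -0.0002
```

Emit:
{"name": "apply_moves", "arguments": {"series": [[0,0,0.001,0,255],[0,0,0.0015,0,255],[0,0,0.0015,0,255]]}}

```text
time_s: 10.83
tcp_pos: [0.5563, -0.0197, 0.0727]
orientation: [-2.025, -2.401, 0.001]
ft_force: [-4.7, 0.2, 12.7]
grip_width: 0.0002
```

Emit:
{"name": "apply_moves", "arguments": {"series": [[0,0,0.001,0,255],[0,0,0.0015,0,255],[0,0,0.0015,0,255]]}}

```text
time_s: 11.08
tcp_pos: [0.5563, -0.0197, 0.0726]
orientation: [-2.024, -2.401, 0.002]
ft_force: [-8.7, -0.6, 21.6]
grip_width: 0.0001
```

The end is now rigid at the same height as the middle (0.0727), so the lid is home. I'll lift clear and take a last look.

Emit:
{"name": "apply_moves", "arguments": {"series": [[0,0,-0.02,0,255],[0,0,-0.06,0,255],[0,0,-0.1,0,255],[0,-0.05,-0.14,0,255],[0,-0.09,-0.15,0,255],[0,-0.13,-0.15,0,255],[0,-0.15,-0.15,0,255],[0,-0.15,-0.15,0,255],[0,-0.15,-0.15,0,255],[0,-0.15,-0.15,0,255]]}}

```text
time_s: 11.92
tcp_pos: [0.4101, -0.0452, 0.2235]
orientation: [2.025, 2.401, -0.0]
ft_force: [0.5, 0.4, -0.2]
grip_width: -0.0
```

```bash
python3 -c "from h import *
s=get_state();print(s['time_s'],s['tcp_pos'],s['ft_force'])
import cv2
s=snapshot('side')['color'][:,:,::-1]
cv2.imwrite('pics/c.png',cv2.resize(s[130:340,120:400],(800,600),interpolation=cv2.INTER_CUBIC))"
```

```text
11.9167 [ 0.41006581 -0.04521924  0.22348494] [ 0.47573785  0.42594341 -0.15129368]
```

View pics/c.png

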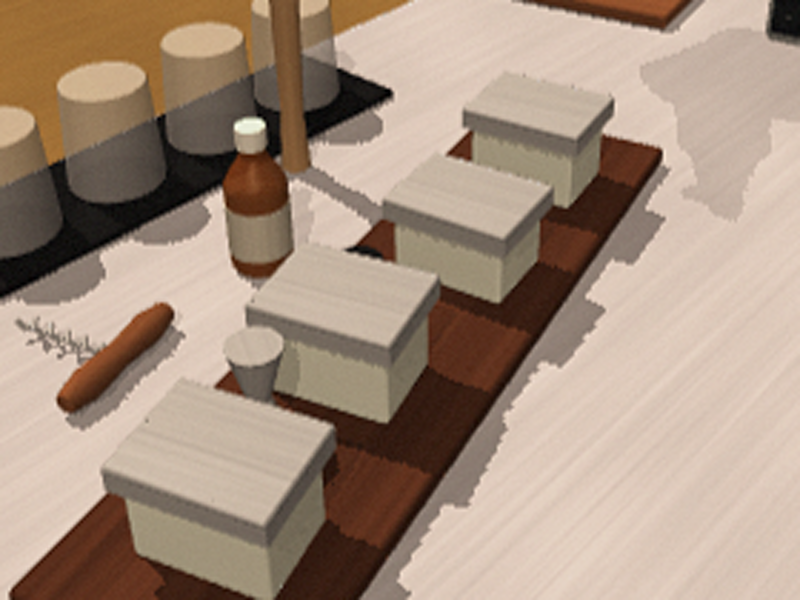

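All four lids lie level (lid 3 at about 470,195), the visible bystanders are where they stood, and the arm is clear. Handing in.

```bash
python3 -c "from cell import *; print(close_job())"
```

```text
the job is handed in; nothing more can be done
None
```

I found the unseated lid, pressed it home and handed the job in; `close_job` gave no verdict. It was the third lid from the left in the top view, near (0.592, -0.014).

- **Finding it:** The first two lids were rigid when pressed near an end. The third dipped about 3 mm, with force rising from 2.5 to 7 N, and tilted visibly in the side picture. I did not press the fourth lid, since the unseated one was already found.
- **Seating it:** Pressing at the middle slid the lid from about z 0.077–0.078 to a hard stop at 0.0726. The force was about 5–6 N on the way down and peaked at about 35 N at the stop. The force while sliding was below the stated 10–15 N.
- **Last checks:** Pressing the same end again was rigid, at 22 N, and at the same height as the middle, so the lid no longer rocks. The final picture shows all four lids level and the arm clear. The corkscrew, jigger, bitters bottle and muddler are in place. The stopper is only partly visible in that view, and the glass cork cannot be seen.
- **Less certain:** I measured about 5 mm of travel against the nominal 6 mm. My starting height was only approximate, so I relied on the hard stop and the rigid end to confirm it is home.

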